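# Stop the serving stand rocking, then set the mug on it

## Task

The low oak serving stand rocks: turn its levelling screws until all four feet share its weight, with no foot hanging or barely touching, and let go. Then set the white mug upright on the middle of the stand's tile and let it go. Be gentle: do not lean hard on the stand or slide it off its cork discs, do not tip the mug, and leave the other things where they are.

Things in the scene. Friction and masses are not known exactly. Their poses are not given: they have to be found in the camera images.
- stand: Oak serving stand, 2.7 kg: board 230 (x) x 270 (y) mm, 18 thick, top face 40 mm above the origin; heavy open steel cutlery trough (44 x 120 x 30 mm) along the far edge. Rubber feet 90 mm (x), 110 mm (y) from the centre: near-left and far-right fixed, near-right and far-left on levelling screws. Origin: centre, level with the fixed feet's undersides, about 6 mm above the table.
- grip_near_right (a point): Upright steel wing on the levelling screw at the stand's near-right (-x,-y) corner: 38 mm long (this point's x), 12 mm thick (its y), 22 mm high; point: its middle, 27 mm above the board's top. Turns about the vertical; stays at its height. Clockwise from above pushes the foot below it down 1.9 mm per rad, counter-clockwise draws it up. Takes 0.06 N m and stays put; starts with 4.4 to 6 rad of clockwise travel left.
- grip_far_left (a point): Upright steel wing on the levelling screw at the stand's far-left (+x,+y) corner: 38 mm long (this point's x), 12 mm thick (its y), 22 mm high; point: its middle, 27 mm above the board's top. Turns about the vertical; stays at its height. Clockwise from above pushes the foot below it down 1.9 mm per rad, counter-clockwise draws it up. Takes 0.06 N m and stays put; starts with 3.7 to 4.3 rad of clockwise travel left.
- tile_center (a point): Middle of the top face of the pale 110 (x) x 130 (y) mm tile in the stand's board, where the mug is to stand: 30 mm towards -x of the stand's centre, 42 mm above its origin.
- mug: Small white ceramic mug, 0.2 kg, 62 mm across and 85 mm tall, with a loop handle on its own +y side. Stands upright on the table; origin: centre of its underside.
- disc_near_right: Cork disc, 48 mm wide, under the stand's near-right foot (-x, -y); top 6 mm above the table. This foot hangs 1 to 6 mm clear at the start: pressing down on its screw, the corner gives 0.2 mm per N, tips freely at about 3.5 N, has sunk by the whole clearance when the foot touches, then gives 0.08 mm per N; its top swings outward 0.56 mm per mm. From touching, 1.1 mm more screw travel shares the weight well; 2.2 mm would lift the near-left foot.
- disc_far_left: Cork disc, 48 mm wide, under the stand's far-left foot (+x, +y); top 6 mm above the table. The stand leans on this foot at the start.
- disc_near_left: Cork disc, 48 mm wide, under the stand's near-left foot (-x, +y); top 6 mm above the table. The rubber feet give 0.06 mm per N.
- disc_far_right: Cork disc, 48 mm wide, under the stand's far-right foot (+x, -y); top 6 mm above the table.
- lunch_box: closed grey lunch box with snap latches, 114 x 184 x 62 mm; origin under its centre; leave alone
- thermal_bottle: upright steel thermal bottle, 68 mm wide, 200 mm tall; origin under its centre; leave alone
- spoon_rest: flat bamboo spoon rest, 70 x 150 x 14 mm; origin under its centre; leave alone
- sauce_bottle: small upright glass sauce bottle, 48 mm wide, 110 mm tall; origin under its centre; leave alone
- chopstick_case: slim wooden chopstick case, 235 x 34 x 22 mm; origin under its centre; leave alone
- rice_bowl: rice bowl, 110 mm wide, 55 mm tall; origin under its centre; leave alone
There are look-alikes about, which are no part of the job. There is more than one size of the mug; the one meant has the size given above.

How it is judged:
By the outcome, as a careful person would: the job done as asked, in the order asked, and still so for the second after the job is handed in, with the robot touching nothing.
It also fails if it takes over 72 s, if anything falls off the work surface, if the arm or the gripper's body presses on something with over 40 N, if the wrist force passes 120 N, or if a joint passes its speed limit or range.

## Robot

A 6-joint arm with a two-finger parallel gripper is mounted at the origin on the work surface. World frame = base frame: x ahead of the robot, y to its left, z up, the work surface at z = 0. Lengths are in m, angles in rad, forces in N, time in s.
With the tool pointing down it reaches from about 0.225 to 0.875 m from the base axis. Payload 3.4 kg.
Tool frame: the origin (TCP) lies midway between the tips of the shut fingers; the grasp point (between the pads) lies 19 mm behind it; y points along the fingers, z is the direction in which the jaws open and shut, and the axes are right-handed (so a half turn about y gives the same grasp; the last joint's range is limited). The gripper opens to 85 mm and grips with 20 to 120 N. Pads are 22 mm wide; open, the fingers measure 114 mm over their backs; the gripper's body (76 mm by 85 mm) begins 54 mm behind the grasp point. The pads swing forward as they close: fully open they stand 13 mm farther back than shut.
Start: joints at [-1.427, 0.276, 1.505, -0, 1.361, -0.121], TCP at [0.15, -0.555, 0.231] pointing down, gripper open.
Joint ranges: [-2.89, 2.89], [-0.75, 2.08], [0.22, 2.7], [-1.18, 4.32], [0.11, 2.71], [-2.7, 2.7]. Speed limits (rad/s): [2.57, 2.57, 3.14, 3.14, 3.14, 3.14].

## Interface

Orientations are given as a rotation vector (axis times angle).
In Python, from station import * gives the robot as it stands. The module is installed in compiled form; this text tells all that it offers.
- The arm moves only by the tool arm_command, never from a script. Its argument "deltas" is a list that holds one entry, the list of rows, each a list of 7 numbers: the turn, a rotation vector about the tool's x, y, z in rad, then the shift along the tool's x, y, z in mm, then the gripper command: -1 is shut, 1 is fully open, values between are in proportion. A call has exactly 10 rows; each row is the pose to reach, as a shift and turn from the pose measured when the call began, along the tool's axes at that moment; what a row does not reach only later rows make up. A row lasts 1/10 s, in which the tool goes at most 50 mm and 8.59 degrees, less where a joint would pass 70% of its speed; a pose out of reach is approached as far as the arm can. A call with a gripper value outside its range is refused whole. The fingers move at their own pace and stop on an object; "squeeze" is the grip in N (left out, the last holds). Time passes only in rows, so rows that repeat a pose let the fingers close, or fill a call up. It gives the time, the measured TCP pose, the force and the opening at its end, in the units of the state.
- get_state(): the state, without advancing time (a new reading comes with each control period).
- snapshot(name): name is "scene" or "top" or "wrist"; returns a dict with "frame" (420x560x3 uint8, blue, green, red), "K" (3x3 intrinsics, pixels), "k1" (the pictures are not rectified: a ray, as slopes to the right and down, at radius r is drawn at 1 + k1 r^2 times it, then the intrinsics apply), "camera_from_world" (4x4, takes a point from world to camera coordinates); the wrist camera has in their place "T_tool_cam" (4x4, takes a point from camera to tool coordinates, whose origin is the TCP and whose axes are the tool frame's). Camera axes: x right, y down, z forward; pixel columns grow to the right and rows downward; lengths in m; the calibration is good to about 2 mm. A picture is of the moment at which its call begins: read the wrist's pose just before it. There is no depth.
- job_done(): hands the job in, once; it reports no verdict.
The state is a dict: "clock": time; "q": joint angles; "qvel": joint speeds; "joint_torque": joint torques, N m; "eef_pos": TCP position; "tool_rot": TCP orientation; "force": force on the tool from outside, world axes, zero at the start; "ft_torque": the same for the moment, N m; "gripper_width": finger opening in m.
Only numpy, scipy, OpenCV 4.12 (cv2) and the standard library are available. Lean on these libraries where they do the work, as an engineer would, in place of code of your own. Each camera call takes 0.05 s, during which the arm holds its last target.

## Working session

There is one attempt and no reset: what is moved stays moved. The work goes in short steps, Python scripts to look and compute and a tool call to move; the robot and the scene stay as the last step left them, time stands still between calls to the robot, and variables do not carry over. Pictures are saved under pics/ and viewed, and the job is handed in when it is done.

Besides the shell and the picture viewer there is one more tool, called after "Call:" as name(argument=value, ...), one argument or row to a line, values as JSON. arm_command: Moves the arm, as the interface text tells. Its arguments: {"type":"object","properties":{"deltas":{"type":"array","items":{"type":"array","items":{"type":"array","items":{"type":"number"}}}},"squeeze":{"type":"number"}},"required":["deltas"]}

```bash
mkdir -p pics; python3 - <<'E'
from station import *
import cv2
s=get_state(); print(s)
for n in ["scene","top","wrist"]:
    d=snapshot(n); cv2.imwrite(f"pics/{n}0.png",d["frame"]); print(n,{k:v for k,v in d.items() if k!="frame"})
E
```

```text
{'clock': 0.0, 'q': array([-1.42700181e+00,  2.76592202e-01,  1.50613548e+00, -1.80039652e-05,
        1.36071095e+00, -1.21014794e-01]), 'qvel': array([-0.00016966,  0.00014638, -0.00037403,  0.00062337,  0.00082405,
        0.00034397]), 'joint_torque': array([ 1.19675416e-03, -4.16770864e+01, -2.45806879e+01, -2.75574548e-04,
        1.08963999e-02, -9.59685664e-09]), 'eef_pos': array([ 0.15039514, -0.55442894,  0.23044038]), 'tool_rot': array([-0.27707238,  2.08197749, -2.07810456]), 'force': array([0.31622994, 0.43561858, 0.00966235]), 'ft_torque': array([ 0.0089243 , -0.02621488,  0.06341522]), 'gripper_width': 0.08531032176172675}
scene {'K': array([[398.1973948 ,   0.        , 280.28070814],
       [  0.        , 398.1973948 , 206.01930832],
       [  0.        ,   0.        ,   1.        ]]), 'k1': -0.11785607576046432, 'camera_from_world': array([[ 0.76613131,  0.64266596, -0.00482452, -0.44594728],
       [ 0.53027108, -0.63634954, -0.56024267, -0.27904619],
       [-0.36311897,  0.42666115, -0.82831448,  1.48134369],
       [ 0.        ,  0.        ,  0.        ,  1.     
[... 414 characters left out ...]
2,  3.87945807e-04, -9.97078399e-01,
         1.41024485e+00],
       [ 0.00000000e+00,  0.00000000e+00,  0.00000000e+00,
         1.00000000e+00]])}
wrist {'K': array([[367.00215516,   0.        , 281.96688807],
       [  0.        , 367.00215516, 210.65897088],
       [  0.        ,   0.        ,   1.        ]]), 'k1': -0.05750847281147917, 'T_tool_cam': array([[-3.19090557e-04,  9.46656320e-01,  3.22244798e-01,
        -8.24143863e-02],
       [ 2.31998129e-04, -3.22244735e-01,  9.46656367e-01,
        -1.42603885e-01],
       [ 9.99999922e-01,  3.76829298e-04, -1.16797243e-04,
         1.72050012e-03],
       [ 0.00000000e+00,  0.00000000e+00,  0.00000000e+00,
         1.00000000e+00]])}
```

View pics/scene0.png

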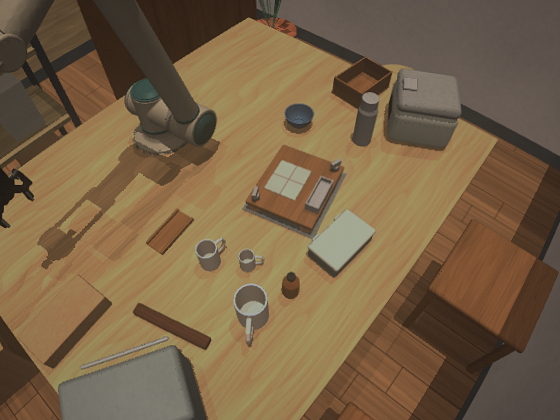

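View pics/top0.png

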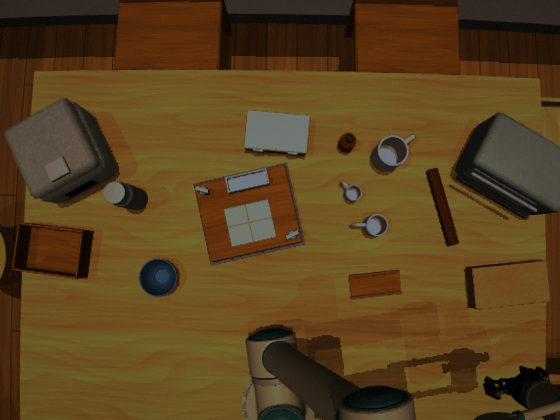

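View pics/wrist0.png

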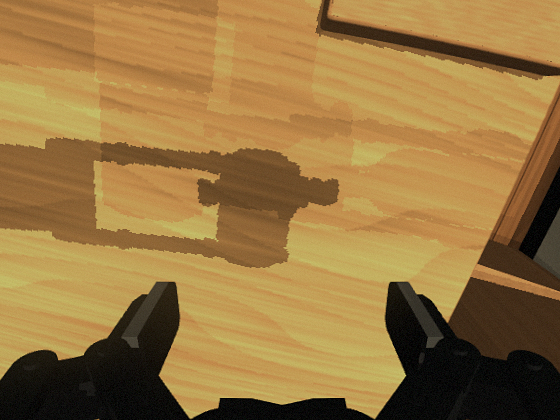

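The top view shows the stand at about (248,212). There are three white mugs: (392,152), (376,225) and (351,193). I'll enlarge both areas and measure them.

```bash
cat > h.py <<'E'
import numpy as np, cv2
from scipy.spatial.transform import Rotation as R
from station import *
def undist(d,uv):
    K=d["K"]; x=(np.array(uv,float)-K[:2,2])/K[0,0]; rd=np.linalg.norm(x); r=rd
    for _ in range(30): r=rd/(1+d["k1"]*r*r)
    return x*(r/rd if rd>0 else 1)
def cfw(d,s=None):
    if "camera_from_world" in d: return d["camera_from_world"]
    T=np.eye(4);T[:3,:3]=R.from_rotvec(s["tool_rot"]).as_matrix();T[:3,3]=s["eef_pos"]
    return np.linalg.inv(T@d["T_tool_cam"])
def unproj(d,uv,z,s=None):
    C=np.linalg.inv(cfw(d,s)); x=undist(d,uv); dr=C[:3,:3]@np.array([x[0],x[1],1]); o=C[:3,3]
    return o+dr*(z-o[2])/dr[2]
def proj(d,p,s=None):
    C=cfw(d,s); c=(C[:3,:3]@np.atleast_2d(p).T).T+C[:3,3]; x=c[:,:2]/c[:,2:]
    r2=(x**2).sum(1,keepdims=True); return x*(1+d["k1"]*r2)*d["K"][0,0]+d["K"][:2,2]
E
python3 - <<'E'
from h import *
t=cv2.imread('pics/top0.png'); s=cv2.imread('pics/scene0.png')
a=cv2.resize(t[155:275,185:315],None,fx=6,fy=6,interpolation=cv2.INTER_CUBIC);cv2.imwrite('pics/stand_top.png',a[:600,:800])
cv2.imwrite('pics/mugs_top.png',cv2.resize(t[125:245,320:440],None,fx=5,fy=5,interpolation=cv2.INTER_CUBIC))
cv2.imwrite('pics/mugs_sc.png',cv2.resize(s[225:345,180:310],None,fx=5,fy=5,interpolation=cv2.INTER_CUBIC))
cv2.imwrite('pics/stand_sc.png',cv2.resize(s[140:240,235:355],None,fx=6,fy=6,interpolation=cv2.INTER_CUBIC))
E
```

```text
(no output)
```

View pics/stand_top.png

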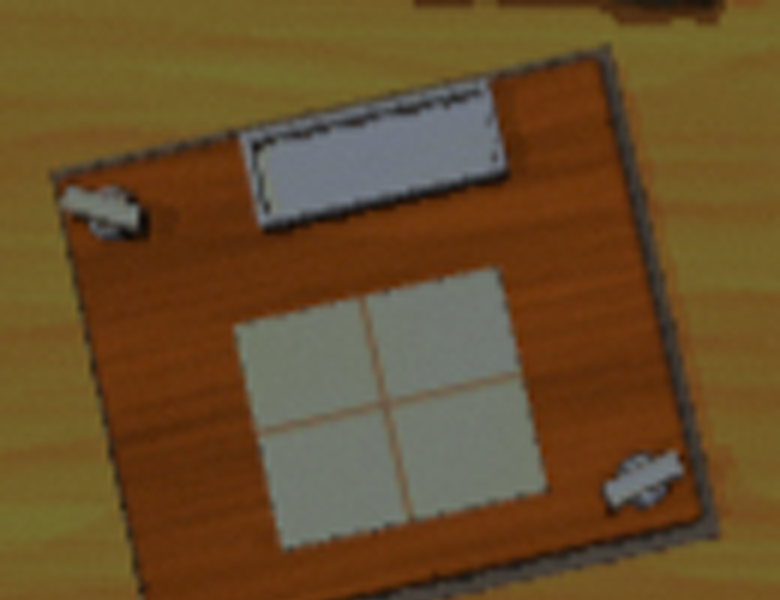

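View pics/mugs_top.png

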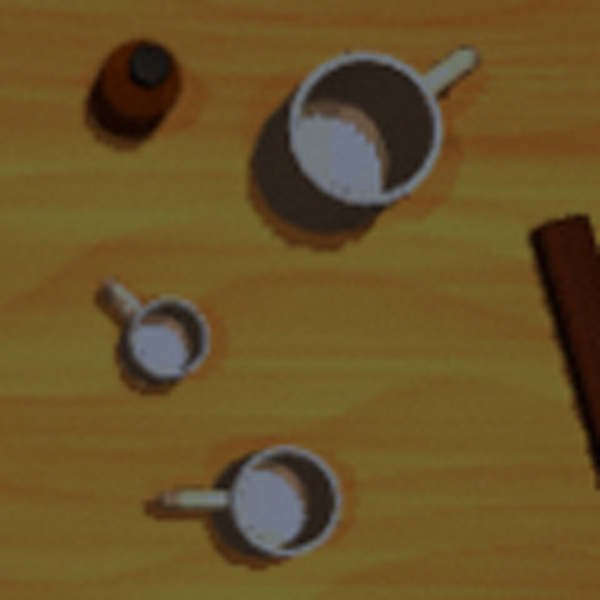

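View pics/mugs_sc.png

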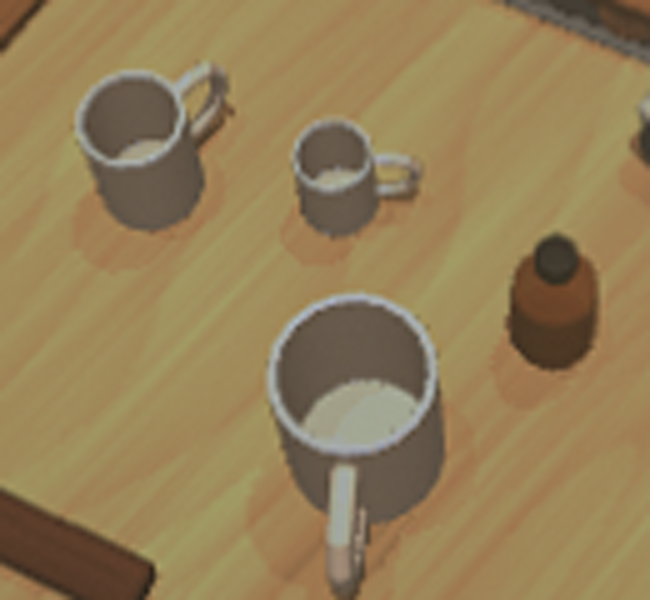

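View pics/stand_sc.png

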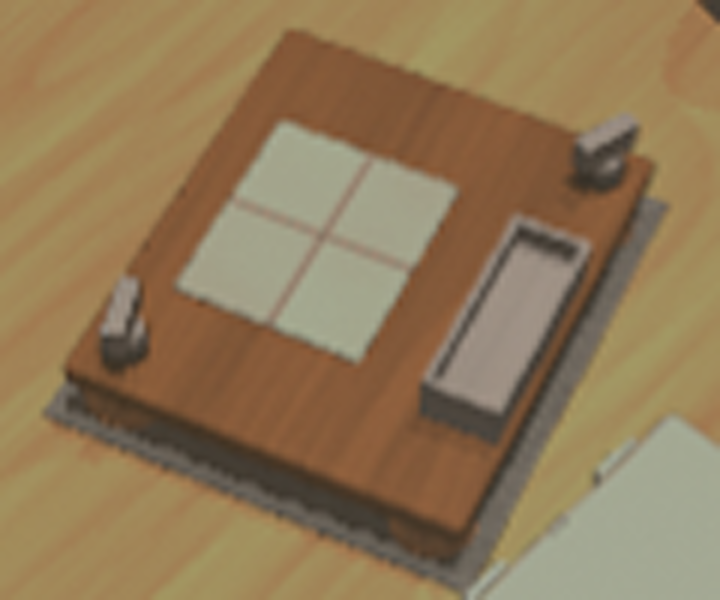

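The rim widths scale to about 84, 62 and 46 mm. That makes the mug at top pixel (376,225), scene pixel about (208,255), the 62 mm one and so the target. Next I'll fit the stand and mug poses.

```bash
python3 - <<'E'
from h import *
from scipy.optimize import least_squares
T=snapshot("top");S=snapshot("scene")
o=np.array([185,155]);tt=np.array([[236,325],[498,267],[548,492],[283,550]])/6+o
ss=np.array([[460,188],[362,362],[177,290],[283,120]])/6+np.array([235,140])
loc=np.array([[25,65,42],[25,-65,42],[-85,-65,42],[-85,65,42]])/1e3
wl=np.array([[-90,-110,78],[90,110,78]])/1e3
# wing top centres pixel (top face)
wt=np.array([[645,478],[103,208]])/6+o
def f(p,r=False):
    Rm=R.from_euler('zyx',p[2:]if len(p)>3 else [p[2],0,0]).as_matrix()
    w=lambda l:(Rm@l.T).T+[p[0],p[1],.006]
    return w
for cams in [((T,tt),),((S,ss),),((T,tt),(S,ss))]:
    r=least_squares(lambda p:np.concatenate([(proj(d,f(p)(loc))-u).ravel() for d,u in cams]),[.5,.1,.2])
    print(r.x,np.abs(r.fun).max())
p=r.x
print("wings pred",f(p)(np.vstack([wl])),"proj",proj(T,f(p)(wl)),"meas",wt,"tile",f(p)(np.array([[-.03,0,.042]])))
for u in [(53.+0,0)]: pass
for u in wt: print("wing meas", unproj(T,u,.084))
# mug
c=np.array([(229+340)/2,(445+557)/2])/5+[320,125]
print("mug top",unproj(T,c,.085), "handle",unproj(T,np.array([165,498])/5+[320,125],.05))
for a,b in [((229,501),(340,501)),((285,445),(285,557))]:
  print(np.linalg.norm(unproj(T,np.array(a)/5+[320,125],.085)-unproj(T,np.array(b)/5+[320,125],.085)))
c=np.array([(76+187)/2,(71+167)/2])/5+[180,225]; print("mug scene",unproj(S,c,.085))
b=np.array([150,205])/5+[180,225]; print("base",unproj(S,b,0))
# wing directions
print(unproj(T,np.array([606,500])/6+o,.084)-unproj(T,np.array([682,460])/6+o,.084))
print(unproj(T,np.array([62,198])/6+o,.084)-unproj(T,np.array([140,220])/6+o,.084))
E
```

```text
[0.55955496 0.10407255 0.23166049] 0.25766907185186483
[0.56310055 0.10628417 0.24439399] 0.3507455656737761
[0.56106511 0.105117   0.23700474] 1.0621132020974073
wings pred [[ 0.49940814 -0.02293931  0.084     ]
 [ 0.62272208  0.23317331  0.084     ]] proj [[292.1284761  234.26763077]
 [201.66712141 188.96417114]] meas [[292.5        234.66666667]
 [202.16666667 189.66666667]] tile [[0.53190374 0.09807324 0.048     ]]
wing meas [ 0.49831255 -0.02398914  0.084     ]
wing meas [0.62075437 0.23170214 0.084     ]
mug top [ 0.52783565 -0.25976193  0.085     ] handle [ 0.5299715  -0.19735534  0.05      ]
0.06258045186461429
0.06267728001859338
mug scene [ 0.53023329 -0.25954125  0.085     ]
base [ 0.53703216 -0.27001384  0.        ]
[-0.01904975  0.03502428  0.        ]
[0.00987749 0.03709459 0.        ]
```

```bash
cat >> h.py <<'E'
def plan(target,yaw,s=None,tilt=None):
    """delta (rotvec, mm) to TCP target w/ tool down and tool z at world angle yaw"""
    s=s or get_state(); R0=R.from_rotvec(s["tool_rot"]).as_matrix()
    y=np.array([0,0,-1.]);z=np.array([np.cos(yaw),np.sin(yaw),0]);x=np.cross(y,z)
    R1=np.c_[x,y,z]; rv=R.from_matrix(R0.T@R1).as_rotvec()
    d=R0.T@(np.array(target)-s["eef_pos"])*1e3
    return rv,d
def show(s=None):
    s=s or get_state();R0=R.from_rotvec(s["tool_rot"]).as_matrix()
    print("t",round(s["clock"],2),"p",np.round(s["eef_pos"]*1e3,2),"yaw",np.degrees(np.arctan2(R0[1,2],R0[0,2])).round(2),"down",R0[:,1].round(4),"q",s["q"].round(3),"F",s["force"].round(2),"M",s["ft_torque"].round(3),"w",round(s["gripper_width"]*1e3,2))
E
python3 - <<'E'
from h import *
show()
s=get_state(); print(R.from_rotvec(s["tool_rot"]).as_matrix().round(3))
for yaw in (28.5,-151.5): print(plan([.499,-.023,.25],np.radians(yaw)))
E
```

```text
t 0.25 p [ 150.45 -554.75  230.92] yaw -74.83 down [-1.e-04  8.e-04 -1.e+00] q [-1.427  0.276  1.505 -0.     1.361 -0.121] F [-0.42 -0.82 -1.02] M [-0.008  0.006 -0.02 ] w 85.29
[[-0.965 -0.     0.262]
 [-0.262  0.001 -0.965]
 [-0.    -1.    -0.001]]
(array([ 4.81318561e-04, -1.80338303e+00, -7.79994673e-04]), array([-475.58811935,  -18.70550133, -421.99236281]))
(array([7.31917543e-04, 1.33820944e+00, 4.51651159e-04]), array([-475.58811935,  -18.70550133, -421.99236281]))
```

Call:
arm_command(
  deltas=[
    [[0,-0.15,0,-40,0,-35,1],[0,-0.3,0,-80,0,-70,1],[0,-0.45,0,-120,0,-106,1],[0,-0.6,0,-160,0,-141,1],[0,-0.75,0,-200,0,-176,1],[0,-0.9,0,-240,0,-212,1],[0,-1.05,0,-280,0,-247,1],[0,-1.2,0,-320,0,-283,1],[0,-1.35,0,-360,0,-318,1],[0,-1.5,0,-400,0,-354,1]],
  ],
  squeeze=20,
)

```text
clock: 1.25
eef_pos: [0.4259, -0.1354, 0.2315]
tool_rot: [-1.296, 1.06, -1.061]
force: [1.2, -0.6, -1.0]
gripper_width: 0.0854
```

```bash
python3 - <<'E'
from h import *
show(); print(plan([.499,-.023,.19],np.radians(28.5)))
E
```

```text
t 1.25 p [ 425.91 -135.36  231.49] yaw 11.46 down [ 8.e-04  2.e-04 -1.e+00] q [-4.640e-01  8.000e-02  1.755e+00  1.000e-03  1.305e+00 -6.640e-01] F [ 1.19 -0.57 -0.98] M [0.001 0.007 0.02 ] w 85.39
(array([-8.13256448e-04, -2.97363861e-01,  3.79416473e-05]), array([-95.58887298,  41.57592855,  93.92272855]))
```

Call:
arm_command(
  deltas=[
    [[0,-0.1,0,-30,10,30,1],[0,-0.2,0,-60,25,60,1],[0,-0.297,0,-85,35,85,1],[0,-0.297,0,-95.6,41.6,93.9,0],[0,-0.297,0,-95.6,41.6,93.9,0],[0,-0.297,0,-95.6,41.6,93.9,0],[0,-0.297,0,-95.6,41.6,93.9,0],[0,-0.297,0,-95.6,41.6,93.9,0],[0,-0.297,0,-95.6,41.6,93.9,0],[0,-0.297,0,-95.6,41.6,93.9,0]],
  ],
)

```text
clock: 2.25
eef_pos: [0.4988, -0.0237, 0.1903]
tool_rot: [-1.403, 0.836, -0.838]
force: [0.7, -0.3, 0.4]
gripper_width: 0.0424
```

```bash
python3 - <<'E'
from h import *
show(); d=snapshot("wrist"); cv2.imwrite("pics/w1.png",d["frame"])
s=get_state()
print(proj(d,np.array([[.499,-.023,.084]]),s))
E
```

```text
t 2.25 p [498.84 -23.65 190.29] yaw 28.41 down [ 0.0013  0.     -1.    ] q [-0.187  0.19   1.729  0.     1.221 -0.683] F [ 0.71 -0.33  0.42] M [-0.009  0.01   0.045] w 42.4
[[283.58820522 205.97246792]]
```

View pics/w1.png

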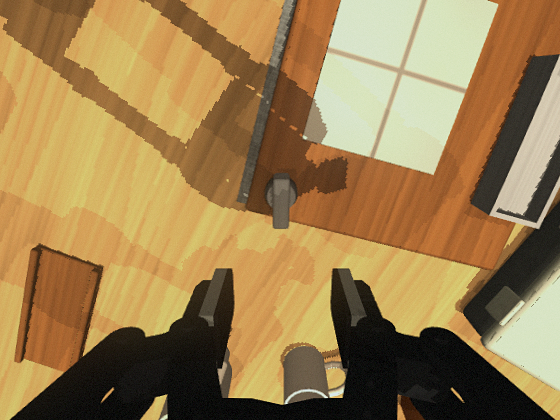

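```bash
python3 - <<'E'
from h import *
a=cv2.imread('pics/w1.png')[150:260,220:350]
cv2.imwrite('pics/w1z.png',cv2.resize(a,None,fx=5,fy=5,interpolation=cv2.INTER_CUBIC))
d=snapshot("wrist");s=get_state()
# model of wing at nominal
c=np.array([.499,-.023,0]);u=np.array([np.cos(np.radians(118.5)),np.sin(np.radians(118.5)),0]);v=np.array([-u[1],u[0],0])
for z in (.062,.084):
  P=np.array([c+a*u*.019+b*v*.006+[0,0,z] for a,b in((1,1),(1,-1),(-1,-1),(-1,1))]); print(z,((proj(d,P,s)-[220,150])*5).round(0).tolist())
E
```

```text
0.062 [[277.0, 116.0], [357.0, 116.0], [355.0, 352.0], [279.0, 352.0]]
0.084 [[275.0, 151.0], [361.0, 151.0], [359.0, 405.0], [276.0, 405.0]]
```

View pics/w1z.png

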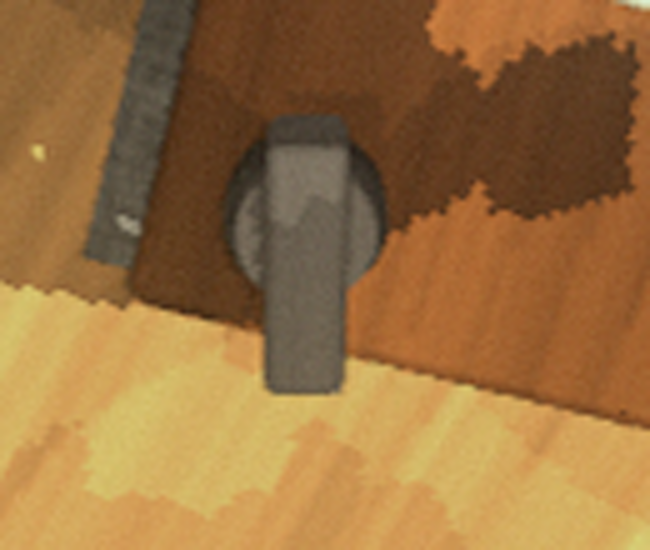

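Call:
arm_command(
  deltas=[
    [[0,0,0,-1.4,30,-0.7,-1],[0,0,0,-1.4,60,-0.7,-1],[0,0,0,-1.4,80,-0.7,-1],[0,0,0,-1.4,90,-0.7,-1],[0,0,0,-1.4,96,-0.7,-1],[0,0,0,-1.4,98,-0.7,-1],[0,0,0,-1.4,98,-0.7,-1],[0,0,0,-1.4,98,-0.7,-1],[0,0,0,-1.4,98,-0.7,-1],[0,0,0,-1.4,98,-0.7,-1]],
  ],
)

```text
clock: 3.35
eef_pos: [0.498, -0.0225, 0.0927]
tool_rot: [-1.403, 0.835, -0.838]
force: [-0.2, 0.9, 1.1]
gripper_width: -0.0001
```

```bash
python3 - <<'E'
from h import *
show(); d=snapshot("wrist"); cv2.imwrite("pics/w2.png",d["frame"])
show()
E
```

```text
t 3.35 p [498.01 -22.45  92.66] yaw 28.45 down [ 2.1e-03 -1.0e-04 -1.0e+00] q [-0.185  0.284  1.876  0.     0.98  -0.682] F [-0.18  0.94  1.09] M [0.031 0.001 0.019] w -0.15
t 3.4 p [497.94 -22.46  92.56] yaw 28.44 down [ 0.0019  0.     -1.    ] q [-0.185  0.284  1.876  0.     0.98  -0.682] F [ 0.54 -0.11  0.31] M [ 0.002 -0.086 -0.003] w 0.23
```

View pics/w2.png

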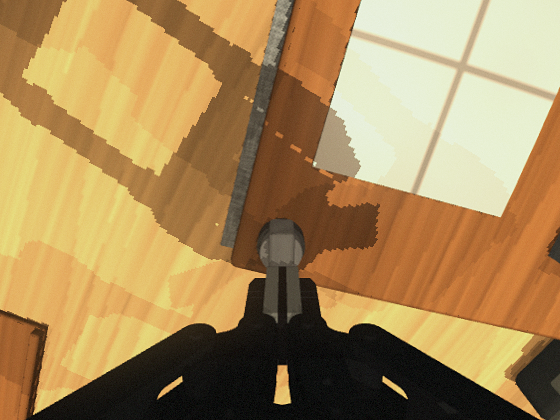

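Call:
arm_command(
  deltas=[
    [[0,0,0,0,1,0,-1],[0,0,0,0,2,0,-1],[0,0,0,0,3,0,-1],[0,0,0,0,4,0,-1],[0,0,0,0,5,0,-1],[0,0,0,0,6,0,-1],[0,0,0,0,6,0,-1],[0,0,0,0,6,0,-1],[0,0,0,0,6,0,-1],[0,0,0,0,6,0,-1]],
  ],
)

```text
clock: 4.4
eef_pos: [0.498, -0.0225, 0.0866]
tool_rot: [-1.403, 0.835, -0.838]
force: [0.1, -0.3, 0.3]
gripper_width: -0.0001
```

```bash
python3 - <<'E'
from h import *
show()
E
```

```text
t 4.4 p [497.97 -22.46  86.59] yaw 28.44 down [ 0.002 -0.    -1.   ] q [-0.185  0.291  1.884  0.     0.965 -0.682] F [ 0.13 -0.28  0.31] M [ 0.001  0.056 -0.036] w -0.11
```

Call:
arm_command(
  deltas=[
    [[0,0,0,0,0.5,0,-1],[0,0,0,0,1,0,-1],[0,0,0,0,1.5,0,-1],[0,0,0,0,2,0,-1],[0,0,0,0,2,0,-1],[0,0,0,0,2,0,-1],[0,0,0,0,2,0,-1],[0,0,0,0,2,0,-1],[0,0,0,0,2,0,-1],[0,0,0,0,2,0,-1]],
  ],
)

```text
clock: 5.4
eef_pos: [0.498, -0.0225, 0.0846]
tool_rot: [-1.403, 0.835, -0.838]
force: [-0.3, -0.2, 0.1]
gripper_width: -0.0
```

```bash
python3 - <<'E'
from h import *
show()
E
```

```text
t 5.4 p [497.99 -22.46  84.62] yaw 28.44 down [ 2.e-03 -1.e-04 -1.e+00] q [-0.185  0.293  1.887  0.     0.96  -0.682] F [-0.3  -0.18  0.07] M [-0.048 -0.054 -0.003] w -0.03
```

Call:
arm_command(
  deltas=[
    [[0,0,0,0,0.5,0,-1],[0,0,0,0,1,0,-1],[0,0,0,0,1.5,0,-1],[0,0,0,0,1.5,0,-1],[0,0,0,0,1.5,0,-1],[0,0,0,0,1.5,0,-1],[0,0,0,0,1.5,0,-1],[0,0,0,0,1.5,0,-1],[0,0,0,0,1.5,0,-1],[0,0,0,0,1.5,0,-1]],
  ],
)

```text
clock: 6.4
eef_pos: [0.498, -0.0225, 0.0831]
tool_rot: [-1.403, 0.835, -0.838]
force: [-0.7, 0.1, -0.5]
gripper_width: -0.0002
```

```bash
python3 - <<'E'
from h import *
show()
E
```

```text
t 6.4 p [498.   -22.46  83.1 ] yaw 28.44 down [ 0.002 -0.    -1.   ] q [-0.185  0.295  1.889  0.     0.956 -0.682] F [-0.65  0.09 -0.48] M [ 0.008  0.027 -0.019] w -0.16
```

Call:
arm_command(
  deltas=[
    [[0,0,0,0,0.5,0,-1],[0,0,0,0,1,0,-1],[0,0,0,0,1.5,0,-1],[0,0,0,0,1.5,0,-1],[0,0,0,0,1.5,0,-1],[0,0,0,0,1.5,0,-1],[0,0,0,0,1.5,0,-1],[0,0,0,0,1.5,0,-1],[0,0,0,0,1.5,0,-1],[0,0,0,0,1.5,0,-1]],
  ],
)

```text
clock: 7.4
eef_pos: [0.4979, -0.0227, 0.0817]
tool_rot: [-1.404, 0.835, -0.838]
force: [-2.4, -2.0, 5.3]
gripper_width: 0.0002
```

```bash
python3 - <<'E'
from h import *
show()
E
```

```text
t 7.4 p [497.89 -22.74  81.75] yaw 28.45 down [ 1.8e-03 -6.0e-04 -1.0e+00] q [-0.185  0.297  1.89  -0.     0.953 -0.682] F [-2.35 -1.99  5.33] M [-0.34   0.332  0.082] w 0.18
```

Call:
arm_command(
  deltas=[
    [[0,0,0,0.1,0.3,-0.2,-1],[0,0,0,0.2,0.5,-0.4,-1],[0,0,0,0.3,0.7,-0.6,-1],[0,0,0,0.3,0.7,-0.6,-1],[0,0,0,0.3,0.7,-0.6,-1],[0,0,0,0.3,0.7,-0.6,-1],[0,0,0,0.3,0.7,-0.6,-1],[0,0,0,0.3,0.7,-0.6,-1],[0,0,0,0.3,0.7,-0.6,-1],[0,0,0,0.3,0.7,-0.6,-1]],
  ],
)

```text
clock: 8.4
eef_pos: [0.4977, -0.023, 0.0813]
tool_rot: [-1.403, 0.834, -0.838]
force: [-1.2, -0.5, 5.5]
gripper_width: 0.0001
```

```bash
python3 - <<'E'
from h import *
show()
E
```

```text
t 8.4 p [497.7  -23.03  81.27] yaw 28.45 down [ 2.3e-03 -1.0e-04 -1.0e+00] q [-0.186  0.297  1.892  0.     0.951 -0.683] F [-1.2  -0.49  5.53] M [0.006 0.309 0.041] w 0.14
```

Call:
arm_command(
  deltas=[
    [[0,0,0,0.1,0.4,-0.2,-1],[0,0,0,0.2,0.8,-0.4,-1],[0,0,0,0.3,1.2,-0.6,-1],[0,0,0,0.3,1.2,-0.6,-1],[0,0,0,0.3,1.2,-0.6,-1],[0,0,0,0.3,1.2,-0.6,-1],[0,0,0,0.3,1.2,-0.6,-1],[0,0,0,0.3,1.2,-0.6,-1],[0,0,0,0.3,1.2,-0.6,-1],[0,0,0,0.3,1.2,-0.6,-1]],
  ],
)

```text
clock: 9.4
eef_pos: [0.4976, -0.0232, 0.0808]
tool_rot: [-1.402, 0.834, -0.838]
force: [-2.8, -0.2, 9.3]
gripper_width: 0.0001
```

```bash
python3 - <<'E'
from h import *
show()
E
```

```text
t 9.4 p [497.6  -23.22  80.79] yaw 28.43 down [ 3.2e-03  5.0e-04 -1.0e+00] q [-1.870e-01  2.970e-01  1.893e+00  1.000e-03  9.480e-01 -6.840e-01] F [-2.79 -0.19  9.28] M [0.062 0.467 0.001] w 0.11
```

Call:
arm_command(
  deltas=[
    [[0,0,0,-0.1,-0.5,0.3,-1],[0,0,0,-0.2,-1,0.5,-1],[0,0,0,-0.4,-1.6,0.8,-1],[0,0,0,-0.4,-1.6,0.8,-1],[0,0,0,-0.4,-1.6,0.8,-1],[0,0,0,-0.4,-1.6,0.8,-1],[0,0,0,-0.4,-1.6,0.8,-1],[0,0,0,-0.4,-1.6,0.8,-1],[0,0,0,-0.4,-1.6,0.8,-1],[0,0,0,-0.4,-1.6,0.8,-1]],
  ],
)

```text
clock: 10.4
eef_pos: [0.4981, -0.0225, 0.0824]
tool_rot: [-1.402, 0.834, -0.838]
force: [-1.3, -1.7, 2.7]
gripper_width: 0.0001
```

```bash
cat > rd.py <<'E'
from h import *
show(); F=[];P=[]
for i in range(6):
    snapshot("wrist"); s=get_state(); F.append(s["force"]);P.append(s["eef_pos"]*1e3)
print("avgF",np.mean(F,0).round(2),"sd",np.std(F,0).round(2),"P",np.mean(P,0).round(2))
E
python3 rd.py
```

```text
t 10.4 p [498.11 -22.49  82.36] yaw 28.43 down [ 3.2e-03  5.0e-04 -1.0e+00] q [-1.86e-01  2.96e-01  1.89e+00  1.00e-03  9.53e-01 -6.83e-01] F [-1.32 -1.69  2.75] M [-0.226  0.182  0.071] w 0.08
avgF [-1.36 -1.32  2.95] sd [0.35 0.75 0.44] P [498.1  -22.48  82.38]
```

Call:
arm_command(
  deltas=[
    [[0,0,0,0,-6,0,-1],[0,0,0,0,-12,0,0],[0,0,0,0,-12,0,0],[0,0,0,0,-12,0,0],[0,0,0,0,-12,0,0],[0,0,0,0,-12,0,0],[0,0,0,0,4,0,0],[0,0,0,0,16,0,0],[0,0,0,0,25,0,0],[0,0,0,0,26,0,0]],
  ],
)

```text
clock: 11.7
eef_pos: [0.4972, -0.0223, 0.0552]
tool_rot: [-1.403, 0.836, -0.836]
force: [-0.3, -0.8, 0.1]
gripper_width: 0.0427
```

```bash
python3 - <<'E'
from h import *
show(); d=snapshot("wrist"); cv2.imwrite("pics/w3.png",d["frame"])
show()
E
```

```text
t 11.7 p [497.23 -22.3   55.21] yaw 28.42 down [ 6.e-04  1.e-03 -1.e+00] q [-1.860e-01  3.300e-01  1.924e+00  1.000e-03  8.870e-01 -6.830e-01] F [-0.29 -0.77  0.05] M [ 0.009 -0.022 -0.016] w 42.73
t 11.75 p [497.71 -22.4   55.7 ] yaw 28.42 down [ 1.6e-03  8.0e-04 -1.0e+00] q [-1.860e-01  3.300e-01  1.923e+00  1.000e-03  8.870e-01 -6.830e-01] F [-0.03 -0.12 -1.21] M [-0.039  0.057 -0.006] w 42.68
```

View pics/w3.png

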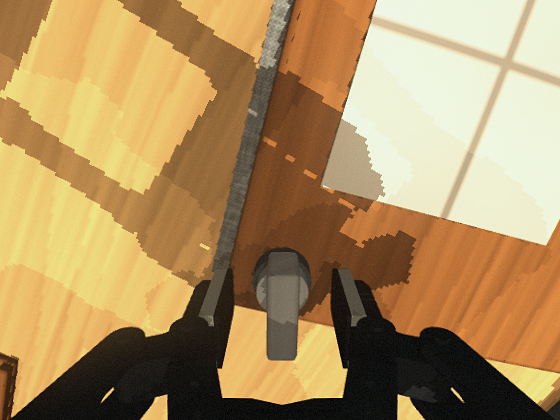

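```bash
python3 - <<'E'
from h import *
s=get_state(); d=snapshot("wrist")
T=d["T_tool_cam"]; 
def pt(p): # tool pt mm->px
    c=np.linalg.inv(T)@np.r_[np.array(p)/1e3,1]; x=c[:2]/c[2]; return (x*(1+d["k1"]*(x@x))*d["K"][0,0]+d["K"][:2,2]).round(1)
for p in [(11,-5,21),(-11,-5,21),(11,-5,-21),(-11,-5,-21),(19,-27.3,6),(19,-27.3,-6),(-19,-27.3,6),(-19,-27.3,-6)]: print(p,pt(p))
w=unproj(d,(282.5,305),.083,s); print(w, (unproj(d,(267,250),.083,s)-unproj(d,(268,360),.083,s)))
a=cv2.resize(d["frame"][235:385,200:370],None,fx=4,fy=4,interpolation=cv2.INTER_CUBIC);cv2.imwrite('pics/w3z.png',np.clip(a*1.8,0,255).astype(np.uint8))
E
```

```text
(11, -5, 21) [331.8 309.2]
(-11, -5, 21) [334.2 264.1]
(11, -5, -21) [235.9 309.1]
(-11, -5, -21) [233.6 264. ]
(19, -27.3, 6) [299.4 359.4]
(19, -27.3, -6) [268.5 359.4]
(-19, -27.3, 6) [301.2 272.7]
(-19, -27.3, -6) [267.2 272.7]
[ 0.49441241 -0.01766201  0.083     ] [-0.02216229  0.04150137  0.        ]
```

View pics/w3z.png

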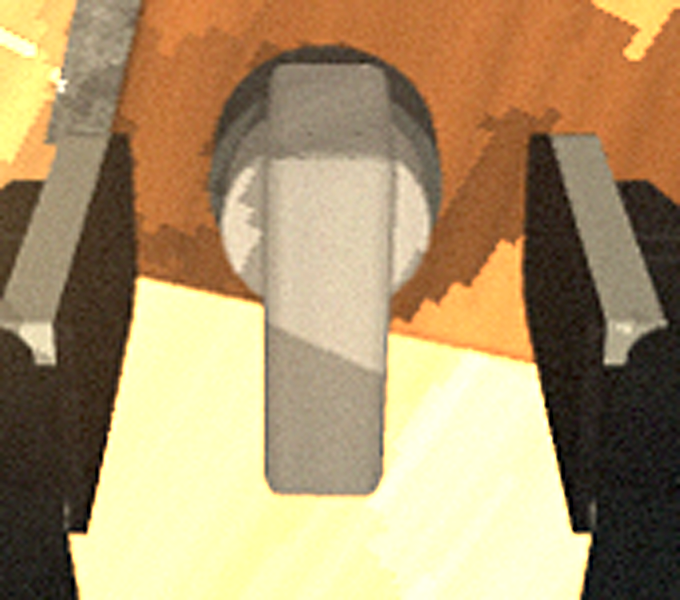

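Call:
arm_command(
  deltas=[
    [[0,0,0,0,0,0,-0.3],[0,0,0,0,0,0,-0.5],[0,0,0,0,0,0,-0.6],[0,0,0,0,0,0,-0.66],[0,0,0,0,0,0,-0.7],[0,0,0,0,0,0,-0.74],[0,0,0,0,0,0,-0.8],[0,0,0,0,0,0,-1],[0,0,0,0,0,0,-1],[0,0,0,0,0,0,-1]],
  ],
  squeeze=20,
)

```text
clock: 12.8
eef_pos: [0.4977, -0.023, 0.0564]
tool_rot: [-1.404, 0.834, -0.837]
force: [-3.1, -4.1, 2.7]
gripper_width: 0.0205
```

```bash
python3 rd.py
```

```text
t 12.8 p [497.67 -23.    56.39] yaw 28.46 down [ 1.9e-03 -5.0e-04 -1.0e+00] q [-0.186  0.329  1.922 -0.     0.888 -0.683] F [-3.06 -4.09  2.66] M [-0.683  0.556  0.043] w 20.48
avgF [-3.28 -4.    3.04] sd [0.61 0.32 0.13] P [497.66 -23.03  56.39]
```

The opening stopped at 20.5 mm, so the tips are on the round boss below the wing. I'll open, rise 9 mm and grip the wing itself.

Call:
arm_command(
  deltas=[
    [[0,0,0,0,0,0,-0.3],[0,0,0,0,0,0,-0.2],[0,0,0,0,-5,0,-0.2],[0,0,0,0,-9,0,-0.2],[0,0,0,0,-9,0,-0.4],[0,0,0,0,-9,0,-0.6],[0,0,0,0,-9,0,-0.7],[0,0,0,0,-9,0,-1],[0,0,0,0,-9,0,-1],[0,0,0,0,-9,0,-1]],
  ],
  squeeze=20,
)

```text
clock: 14.1
eef_pos: [0.4975, -0.023, 0.0653]
tool_rot: [-1.404, 0.835, -0.837]
force: [0.6, 0.1, 1.2]
gripper_width: 0.0115
```

```bash
python3 rd.py
```

```text
t 14.1 p [497.55 -22.99  65.32] yaw 28.45 down [ 1.6e-03 -4.0e-04 -1.0e+00] q [-0.186  0.317  1.912 -0.     0.911 -0.683] F [0.61 0.14 1.16] M [ 0.023  0.055 -0.042] w 11.47
avgF [-0.5   0.11  0.03] sd [0.47 0.49 0.37] P [497.56 -23.01  65.34]
```

Call:
arm_command(
  deltas=[
    [[0,0.08,0,0,0,0,-1],[0,0.16,0,0,0,0,-1],[0,0.24,0,0,0,0,-1],[0,0.32,0,0,0,0,-1],[0,0.4,0,0,0,0,-1],[0,0.48,0,0,0,0,-1],[0,0.56,0,0,0,0,-1],[0,0.64,0,0,0,0,-1],[0,0.72,0,0,0,0,-1],[0,0.8,0,0,0,0,-1]],
  ],
)

```text
clock: 15.4
eef_pos: [0.4967, -0.0231, 0.0653]
tool_rot: [-1.049, 1.431, -1.431]
force: [-1.7, 0.4, 1.6]
gripper_width: 0.0119
```

```bash
python3 rd.py
```

```text
t 15.4 p [496.68 -23.12  65.26] yaw -17.53 down [-2.e-04 -7.e-04 -1.e+00] q [-1.860e-01  3.170e-01  1.912e+00 -1.000e-03  9.130e-01  1.200e-01] F [-1.75  0.42  1.55] M [-0.144  0.333  0.103] w 11.85
avgF [-2.04 -0.95  2.34] sd [0.63 0.42 0.53] P [496.7  -23.11  65.26]
```

Call:
arm_command(
  deltas=[
    [[0,0.08,0,0,0,0,-1],[0,0.16,0,0,0,0,-1],[0,0.24,0,0,0,0,-1],[0,0.32,0,0,0,0,-1],[0,0.4,0,0,0,0,-1],[0,0.48,0,0,0,0,-1],[0,0.56,0,0,0,0,-1],[0,0.64,0,0,0,0,-1],[0,0.71,0,0,0,0,-1],[0,0.71,0,0,0,0,-1]],
  ],
)

```text
clock: 16.7
eef_pos: [0.4962, -0.0225, 0.0657]
tool_rot: [-0.547, 1.906, -1.905]
force: [-3.7, 1.0, 6.8]
gripper_width: 0.0116
```

```bash
python3 rd.py
```

```text
t 16.7 p [496.23 -22.53  65.75] yaw -58.01 down [-8.e-04  4.e-04 -1.e+00] q [-0.186  0.316  1.912  0.     0.914  0.827] F [-3.67  0.96  6.76] M [ 0.104  0.693 -0.037] w 11.63
avgF [-3.56  1.11  6.76] sd [0.77 0.54 0.45] P [496.24 -22.53  65.76]
```

Call:
arm_command(
  deltas=[
    [[0,0,0,0,0,0,-0.5],[0,0,0,0,0,0,-0.2],[0,0,0,0,0,0,-0.2],[0,0,0,0,-15,0,-0.2],[0,0,0,0,-24,0,-0.5],[0,0,0,0,-24,0,-1],[0,0,0,0,-24,0,-1],[0,0,0,0,-24,0,-1],[0,0,0,0,-22,0,-1],[0,0,0,0,-20,0,-1]],
  ],
)

```text
clock: 18.0
eef_pos: [0.496, -0.0225, 0.0853]
tool_rot: [-0.548, 1.906, -1.904]
force: [-0.2, -0.2, 0.2]
gripper_width: 0.0002
```

```bash
python3 - <<'E'
from h import *
show(); d=snapshot("wrist"); cv2.imwrite("pics/w4.png",d["frame"])
show()
E
```

```text
t 18.0 p [496.   -22.47  85.25] yaw -57.95 down [-1.4e-03  6.0e-04 -1.0e+00] q [-0.186  0.292  1.887  0.     0.964  0.825] F [-0.23 -0.18  0.17] M [ 0.047 -0.032  0.039] w 0.16
t 18.05 p [495.77 -22.47  84.96] yaw -57.95 down [-2.1e-03  7.0e-04 -1.0e+00] q [-0.186  0.292  1.888  0.     0.964  0.825] F [-0.75 -0.23 -0.12] M [0.029 0.014 0.017] w 0.16
```

View pics/w4.png

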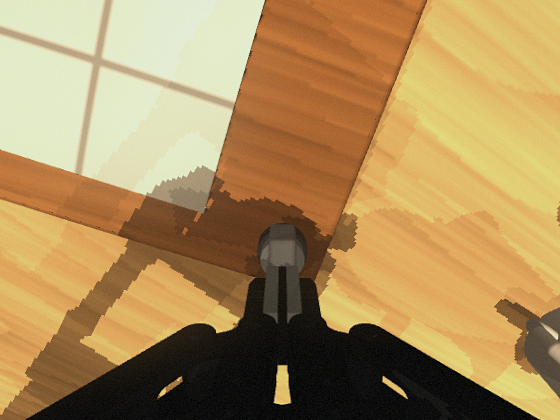

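Call:
arm_command(
  deltas=[
    [[0,0,0,0,0.4,0,-1],[0,0,0,0,0.8,0,-1],[0,0,0,0,1.2,0,-1],[0,0,0,0,1.6,0,-1],[0,0,0,0,1.8,0,-1],[0,0,0,0,1.8,0,-1],[0,0,0,0,1.8,0,-1],[0,0,0,0,1.8,0,-1],[0,0,0,0,1.8,0,-1],[0,0,0,0,1.8,0,-1]],
  ],
)

```text
clock: 19.05
eef_pos: [0.4956, -0.0225, 0.0835]
tool_rot: [-0.549, 1.906, -1.904]
force: [-2.2, -0.3, 5.3]
gripper_width: -0.0002
```

```bash
python3 rd.py
```

```text
t 19.05 p [495.56 -22.53  83.53] yaw -57.94 down [-2.2e-03  5.0e-04 -1.0e+00] q [-0.186  0.294  1.89   0.     0.961  0.825] F [-2.16 -0.26  5.26] M [-0.057  0.383  0.005] w -0.24
avgF [-2.03 -0.68  5.28] sd [0.49 0.21 0.45] P [495.55 -22.55  83.52]
```

Call:
arm_command(
  deltas=[
    [[0,0,0,0,0.2,0,-1],[0,0,0,0,0.4,0,-1],[0,0,0,0,0.6,0,-1],[0,0,0,0,0.6,0,-1],[0,0,0,0,0.6,0,-1],[0,0,0,0,0.6,0,-1],[0,0,0,0,0.6,0,-1],[0,0,0,0,0.6,0,-1],[0,0,0,0,0.6,0,-1],[0,0,0,0,0.6,0,-1]],
  ],
)

```text
clock: 20.35
eef_pos: [0.4955, -0.0226, 0.0834]
tool_rot: [-0.549, 1.906, -1.904]
force: [-2.6, 0.1, 7.2]
gripper_width: 0.0004
```

```bash
python3 rd.py
```

```text
t 20.35 p [495.54 -22.6   83.39] yaw -57.94 down [-2.e-03  2.e-04 -1.e+00] q [-0.186  0.294  1.89  -0.     0.96   0.825] F [-2.56  0.08  7.15] M [-0.043  0.439  0.002] w 0.36
avgF [-2.5  -0.45  6.85] sd [0.61 0.32 0.31] P [495.54 -22.59  83.38]
```

Pressing now meets about 0.09 mm per N from first contact, with no free tipping. The wing top sits about 1.0 mm higher than before, so the screw is roughly 1.1–1.3 mm past touching, which is near the ideal 1.1 mm. Next is the mug.

```bash
python3 - <<'E'
from h import *
print(plan([.529,-.26,.2],0.))
E
```

```text
(array([ 2.00319834e-03, -1.01118426e+00,  8.41547325e-04]), array([  97.8530268, -116.7407845,  218.8045402]))
```

Call:
arm_command(
  deltas=[
    [[0,0,0,0,-15,0,-1],[0,0,0,0,-50,0,-1],[0,-0.13,0,10,-90,22,1],[0,-0.28,0,28,-116.7,62,1],[0,-0.42,0,44,-116.7,102,1],[0,-0.56,0,60,-116.7,140,1],[0,-0.7,0,76,-116.7,175,1],[0,-0.84,0,90,-116.7,205,1],[0,-0.98,0,97.9,-116.7,218.8,1],[0,-1.011,0,97.9,-116.7,218.8,1]],
  ],
)

```text
clock: 21.65
eef_pos: [0.5295, -0.2631, 0.199]
tool_rot: [-1.211, 1.21, -1.209]
force: [0.3, -0.6, -0.1]
gripper_width: 0.0852
```

Call:
arm_command(
  deltas=[
    [[0,0,0,0,0,0,1],[0,0,0,0,0,0,1],[0,0,0,0,0,0,1],[0,0,0,0,0,0,1],[0,0,0,0,0,0,1],[0,0,0,0,0,0,1],[0,0,0,0,0,0,1],[0,0,0,0,0,0,1],[0,0,0,0,0,0,1],[0,0,0,0,0,0,1]],
  ],
)

```text
clock: 22.65
eef_pos: [0.5295, -0.2631, 0.199]
tool_rot: [-1.211, 1.21, -1.209]
force: [-0.3, -0.1, 1.3]
gripper_width: 0.0854
```

```bash
python3 - <<'E'
from h import *
show(); s=get_state();d=snapshot("wrist"); cv2.imwrite("pics/w5.png",d["frame"])
print(proj(d,np.array([[.529,-.26,.085]]),s))
for n in ("top","scene"):
  cv2.imwrite(f"pics/{n}5.png",snapshot(n)["frame"])
E
```

```text
t 22.65 p [ 529.49 -263.06  198.97] yaw -0.01 down [-1.6e-03 -8.0e-04 -1.0e+00] q [-0.578  0.32   1.522 -0.002  1.3   -0.577] F [-0.26 -0.09  1.29] M [-0.007 -0.05   0.009] w 85.4
[[281.70168883 198.7234356 ]]
```

View pics/w5.png

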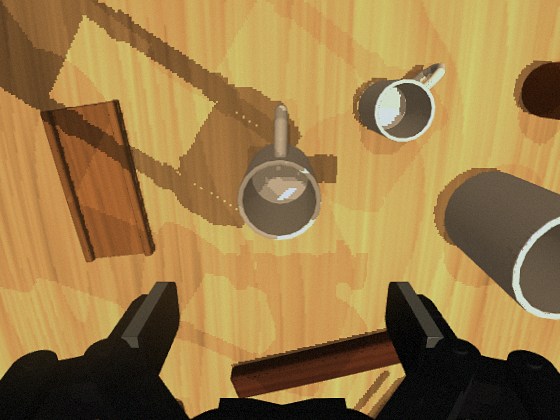

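The rim is centred at (280.5,200) and about 60 mm wide, with the handle straight up (+y). It sits between the fingers, so I'll descend.

Call:
arm_command(
  deltas=[
    [[0,0,0,-2.1,30,-1.5,1],[0,0,0,-2.1,60,-1.5,1],[0,0,0,-2.1,90,-1.5,1],[0,0,0,-2.1,115,-1.5,1],[0,0,0,-2.1,135,-1.5,1],[0,0,0,-2.1,150,-1.5,1],[0,0,0,-2.1,157,-1.5,1],[0,0,0,-2.1,158,-1.5,1],[0,0,0,-2.1,158,-1.5,0.7],[0,0,0,-2.1,158,-1.5,0.6]],
  ],
)

```text
clock: 23.8
eef_pos: [0.5284, -0.2615, 0.0419]
tool_rot: [-1.21, 1.208, -1.211]
force: [-0.6, -0.6, -0.1]
gripper_width: 0.0685
```

Call:
arm_command(
  deltas=[
    [[0,0,0,0,0,0,0.53],[0,0,0,0,0,0,0.5],[0,0,0,0,0,0,0.47],[0,0,0,0,0,0,0.44],[0,0,0,0,0,0,0.41],[0,0,0,0,0,0,0.38],[0,0,0,0,0,0,0.2],[0,0,0,0,0,0,0],[0,0,0,0,0,0,-0.5],[0,0,0,0,0,0,-1]],
  ],
  squeeze=30,
)

```text
clock: 24.8
eef_pos: [0.5283, -0.2616, 0.0423]
tool_rot: [-1.211, 1.208, -1.211]
force: [-2.5, -0.1, 5.5]
gripper_width: 0.06
```

```bash
python3 - <<'E'
from h import *
show(); s=get_state();d=snapshot("wrist"); cv2.imwrite("pics/w6.png",d["frame"])
E
python3 rd.py
```

```text
t 24.8 p [ 528.33 -261.63   42.26] yaw -0.0 down [ 0.     -0.0021 -1.    ] q [-0.577  0.458  1.736 -0.002  0.946 -0.575] F [-2.51 -0.08  5.47] M [-0.023  0.419  0.025] w 60.03
t 24.85 p [ 528.34 -261.61   42.24] yaw 0.0 down [-0.     -0.0021 -1.    ] q [-0.577  0.458  1.736 -0.002  0.946 -0.575] F [-2.7  -0.22  4.18] M [ 0.015  0.426 -0.052] w 59.91
avgF [-1.93 -0.    5.01] sd [0.33 0.34 0.43] P [ 528.34 -261.63   42.25]
```

View pics/w6.png

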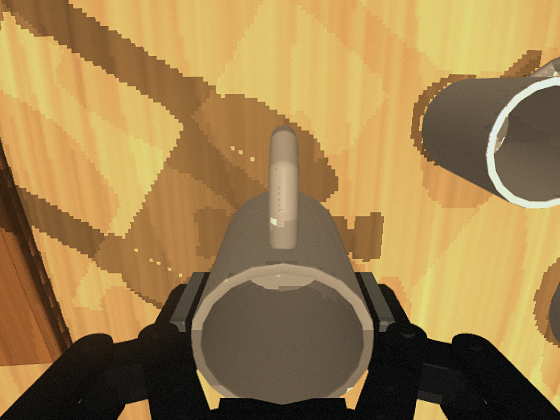

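View pics/top5.png

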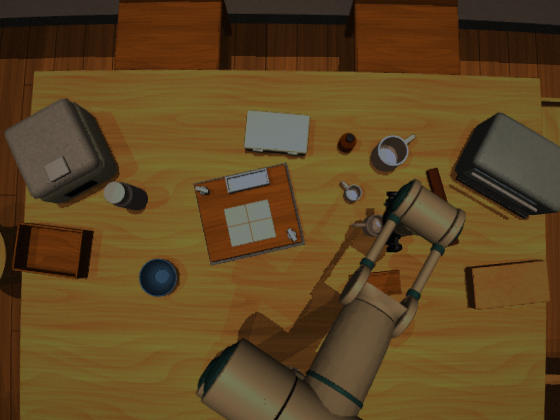

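```bash
python3 - <<'E'
from h import *
T=snapshot("top");d=snapshot("wrist");S=snapshot("scene")
y=np.radians(28.41);down=np.array([.0013,0,-1]);down/=np.linalg.norm(down);z=np.array([np.cos(y),np.sin(y),0]);z-=down*(z@down);z/=np.linalg.norm(z)
s=dict(eef_pos=np.array([.49884,-.02365,.19029]),tool_rot=R.from_matrix(np.c_[np.cross(down,z),down,z]).as_rotvec())
a=cv2.imread('pics/w1.png')[30:120,350:460]
a=cv2.resize(a,None,fx=5,fy=5);t=cv2.resize(cv2.imread('pics/top5.png')[190:255,215:285],None,fx=7,fy=7,interpolation=cv2.INTER_CUBIC)
cv2.imwrite('pics/c1.png',a);cv2.imwrite('pics/c2.png',t)
print("wrist",unproj(d,(403,72),.048,s)); print("top",unproj(T,(249.2,222.3),.048),"scene",unproj(S,(235+322/6,140+238/6),.048))
print("wing by wrist", unproj(d,(281.3,150+267.5/5),.083,s))
E
```

```text
wrist [0.53338869 0.0997323  0.048     ]
top [0.53243113 0.10004301 0.048     ] scene [0.53476321 0.09904915 0.048     ]
wing by wrist [ 0.49770341 -0.02251041  0.083     ]
```

View pics/c2.png

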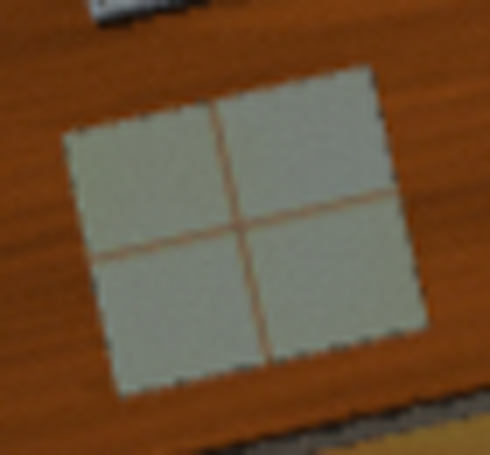

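Call:
arm_command(
  deltas=[
    [[0,0,0,0,-5,0,-1],[0,0,0,0,-15,0,-1],[0,0,0,0,-30,0,-1],[0,0,0,0,-50,0,-1],[0,0,0,0,-70,0,-1],[0,0,0,0,-90,0,-1],[0,0,0,0,-105,0,-1],[0,0,0,0,-110,0,-1],[0,0,0,0,-110,0,-1],[0,0,0,0,-110,0,-1]],
  ],
)

```text
clock: 26.3
eef_pos: [0.5279, -0.261, 0.1515]
tool_rot: [-1.211, 1.209, -1.21]
force: [0.2, 0.1, -3.4]
gripper_width: 0.0602
```

Call:
arm_command(
  deltas=[
    [[0,0,0,-8,-5,0,-1],[0,0,0,-28,-10,1,-1],[0,0,0,-60,-10,2,-1],[0,0,0,-100,-10,3,-1],[0,0,0,-142,-10,4,-1],[0,0,0,-184,-10,5,-1],[0,0,0,-226,-10,5,-1],[0,0,0,-268,-10,5,-1],[0,0,0,-304,-10,5,-1],[0,0,0,-330,-10,5,-1]],
  ],
)

```text
clock: 27.3
eef_pos: [0.5317, 0.0719, 0.1606]
tool_rot: [-1.212, 1.21, -1.207]
force: [-0.1, -0.5, -1.6]
gripper_width: 0.0599
```

```bash
python3 - <<'E'
from h import *
show(); print(plan([.5333,.0992,.110],0.))
E
```

```text
t 27.3 p [531.73  71.93 160.62] yaw 0.09 down [-2.7e-03 -2.0e-04 -1.0e+00] q [ 0.005  0.27   1.698 -0.     1.177  0.003] F [-0.08 -0.49 -1.61] M [-0.043 -0.022  0.002] w 59.87
(array([0.00274148, 0.00156472, 0.0001735 ]), array([-27.27481537,  50.61315891,   1.74708285]))
```

Call:
arm_command(
  deltas=[
    [[0.001,0,0,-15,0,1,-1],[0.002,0,0,-24,0,1.7,-1],[0.003,0.002,0,-27.3,10,1.7,-1],[0.003,0.002,0,-27.3,25,1.7,-1],[0.003,0.002,0,-27.3,40,1.7,-1],[0.003,0.002,0,-27.3,52,1.7,-1],[0.003,0.002,0,-27.3,55,1.7,-1],[0.003,0.002,0,-27.3,55,1.7,-1],[0.003,0.002,0,-27.3,55,1.7,-1],[0.003,0.002,0,-27.3,55,1.7,-1]],
  ],
)

```text
clock: 28.3
eef_pos: [0.5339, 0.0991, 0.1063]
tool_rot: [-1.208, 1.208, -1.211]
force: [0.6, 0.2, -2.6]
gripper_width: 0.0604
```

```bash
python3 - <<'E'
from h import *
show(); d=snapshot("wrist"); cv2.imwrite("pics/w7.png",d["frame"]); s=get_state()
print("tile c, mug base c, tile corners",proj(d,np.array([[.5335,.0997,.048],[.5335,.0997,.063]]),s))
f=snapshot("scene")["frame"][120:250,220:370]; cv2.imwrite("pics/s7.png",cv2.resize(f,None,fx=5,fy=4.5,interpolation=cv2.INTER_CUBIC)[:600,:800])
E
```

```text
t 28.3 p [533.9   99.14 106.32] yaw -0.04 down [ 1.8e-03 -1.0e-04 -1.0e+00] q [ 0.056  0.328  1.764 -0.     1.048  0.056] F [ 0.61  0.17 -2.56] M [-0.037  0.03   0.032] w 60.39
tile c, mug base c, tile corners [[281.36420153 230.46605251]
 [281.33972502 240.61191838]]
```

View pics/w7.png

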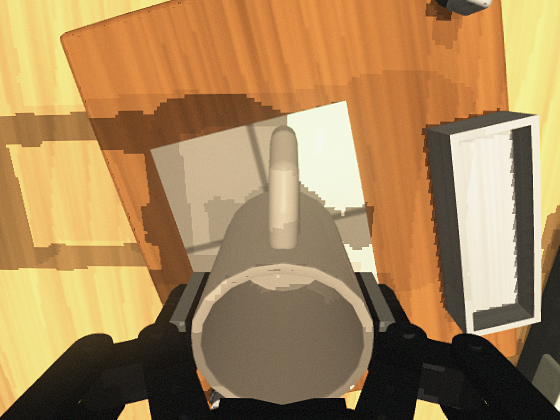

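View pics/s7.png

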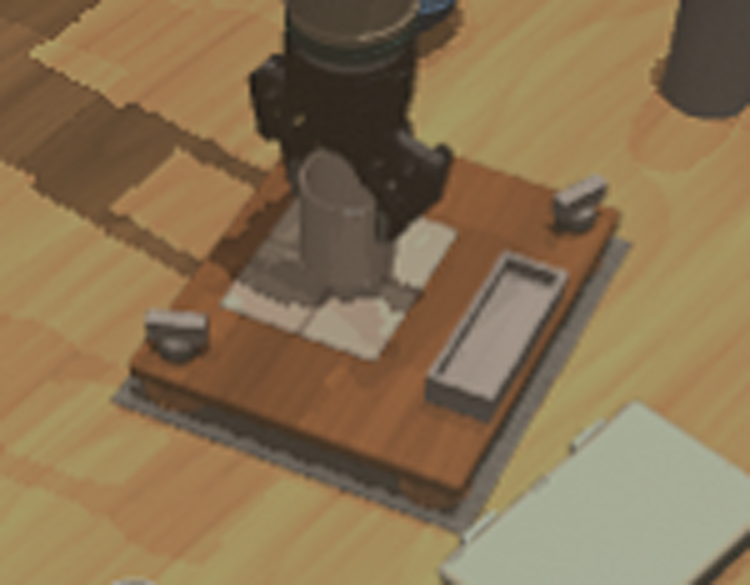

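Call:
arm_command(
  deltas=[
    [[0,0,0,-0.8,3,-1.4,-1],[0,0,0,-0.8,6,-1.4,-1],[0,0,0,-0.8,9,-1.4,-1],[0,0,0,-0.8,11,-1.4,-1],[0,0,0,-0.8,13,-1.4,-1],[0,0,0,-0.8,14,-1.4,-1],[0,0,0,-0.8,14.5,-1.4,-1],[0,0,0,-0.8,14.5,-1.4,-1],[0,0,0,-0.8,14.5,-1.4,-1],[0,0,0,-0.8,14.5,-1.4,-1]],
  ],
)

```text
clock: 29.4
eef_pos: [0.5324, 0.1, 0.0919]
tool_rot: [-1.208, 1.208, -1.21]
force: [-1.0, -0.2, -1.4]
gripper_width: 0.0599
```

```bash
python3 rd.py
```

```text
t 29.4 p [532.4  100.02  91.85] yaw -0.03 down [ 1.8e-03 -1.0e-04 -1.0e+00] q [ 0.057  0.342  1.786 -0.     1.012  0.058] F [-1.01 -0.24 -1.42] M [-0.021  0.07   0.006] w 59.94
avgF [ 0.11 -0.42 -1.99] sd [0.86 0.24 0.47] P [532.36 100.05  91.82]
```

Not touching yet; I'm carrying about 2 N of mug weight and its base is near 49.5 mm. I'll keep lowering in small steps.

Call:
arm_command(
  deltas=[
    [[0,0,0,0,0.2,0,-1],[0,0,0,0,0.4,0,-1],[0,0,0,0,0.6,0,-1],[0,0,0,0,0.8,0,-1],[0,0,0,0,1,0,-1],[0,0,0,0,1,0,-1],[0,0,0,0,1,0,-1],[0,0,0,0,1,0,-1],[0,0,0,0,1,0,-1],[0,0,0,0,1,0,-1]],
  ],
)

```text
clock: 30.7
eef_pos: [0.5323, 0.1, 0.0908]
tool_rot: [-1.208, 1.208, -1.21]
force: [0.4, 0.0, -2.7]
gripper_width: 0.0603
```

```bash
python3 rd.py
```

```text
t 30.7 p [532.31 100.02  90.79] yaw -0.03 down [ 1.6e-03 -1.0e-04 -1.0e+00] q [ 0.057  0.343  1.787 -0.     1.01   0.058] F [ 0.39  0.03 -2.72] M [-0.043 -0.014 -0.035] w 60.26
avgF [ 0.25 -0.01 -2.25] sd [0.71 0.47 0.24] P [532.34 100.04  90.77]
```

Call:
arm_command(
  deltas=[
    [[0,0,0,0,0.2,0,-1],[0,0,0,0,0.4,0,-1],[0,0,0,0,0.6,0,-1],[0,0,0,0,0.8,0,-1],[0,0,0,0,1,0,-1],[0,0,0,0,1,0,-1],[0,0,0,0,1,0,-1],[0,0,0,0,1,0,-1],[0,0,0,0,1,0,-1],[0,0,0,0,1,0,-1]],
  ],
)

```text
clock: 32.0
eef_pos: [0.5323, 0.1001, 0.0898]
tool_rot: [-1.208, 1.208, -1.21]
force: [-0.3, 0.4, -2.0]
gripper_width: 0.0602
```

```bash
python3 rd.py
```

```text
t 32.0 p [532.31 100.06  89.76] yaw -0.03 down [ 1.6e-03 -1.0e-04 -1.0e+00] q [ 0.057  0.344  1.788 -0.     1.008  0.058] F [-0.25  0.39 -1.96] M [ 0.03  -0.027  0.016] w 60.25
avgF [ 0.36 -0.19 -1.93] sd [0.28 0.47 0.4 ] P [532.34 100.04  89.78]
```

Call:
arm_command(
  deltas=[
    [[0,0,0,0,0.2,0,-1],[0,0,0,0,0.4,0,-1],[0,0,0,0,0.6,0,-1],[0,0,0,0,0.8,0,-1],[0,0,0,0,0.8,0,-1],[0,0,0,0,0.8,0,-1],[0,0,0,0,0.8,0,-1],[0,0,0,0,0.8,0,-1],[0,0,0,0,0.8,0,-1],[0,0,0,0,0.8,0,-1]],
  ],
)

```text
clock: 33.3
eef_pos: [0.5324, 0.1001, 0.0893]
tool_rot: [-1.208, 1.208, -1.21]
force: [-2.1, 0.6, 5.9]
gripper_width: 0.0599
```

```bash
python3 rd.py
```

```text
t 33.3 p [532.35 100.08  89.33] yaw -0.03 down [ 0.0019 -0.     -1.    ] q [ 0.057  0.344  1.789 -0.     1.006  0.058] F [-2.12  0.57  5.86] M [-0.094  0.505 -0.012] w 59.93
avgF [-1.36  0.07  5.28] sd [0.46 0.33 0.45] P [532.37 100.07  89.34]
```

Call:
arm_command(
  deltas=[
    [[0,0,0,0,-0.2,0,-1],[0,0,0,0,-0.2,0,0.42],[0,0,0,0,-0.2,0,0.5],[0,0,0,0,-0.2,0,0.6],[0,0,0,0,-0.2,0,0.7],[0,0,0,0,-0.2,0,0.8],[0,0,0,0,-0.2,0,0.9],[0,0,0,0,-0.2,0,0.9],[0,0,0,0,-0.2,0,0.9],[0,0,0,0,-0.2,0,0.9]],
  ],
)

```text
clock: 34.6
eef_pos: [0.5324, 0.1001, 0.0895]
tool_rot: [-1.208, 1.208, -1.21]
force: [0.0, 1.1, -0.2]
gripper_width: 0.0809
```

```bash
python3 - <<'E'
from h import *
show(); d=snapshot("wrist"); cv2.imwrite("pics/w8.png",d["frame"])
E
```

```text
t 34.6 p [532.36 100.06  89.53] yaw -0.03 down [ 0.0019 -0.     -1.    ] q [ 0.057  0.344  1.789 -0.     1.007  0.058] F [ 0.03  1.11 -0.24] M [ 0.027 -0.007 -0.027] w 80.95
```

View pics/w8.png

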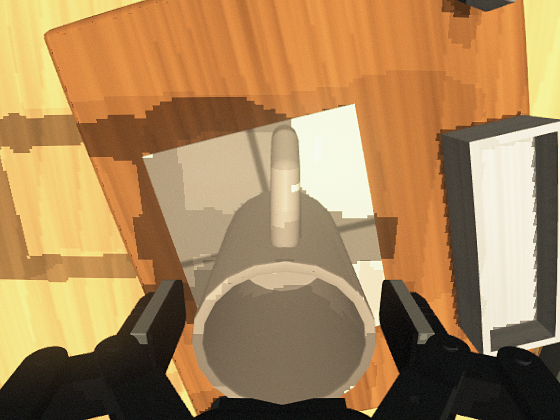

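The mug stands free, with finger gaps on both sides. I'll lift straight up, clear the stand and check.

Call:
arm_command(
  deltas=[
    [[0,0,0,0,-10,0,0.9],[0,0,0,0,-30,0,0.9],[0,0,0,0,-60,0,0.9],[0,0,0,0,-95,0,0.9],[0,0,0,0,-130,0,0.9],[0,0,0,0,-150,0,0.9],[0,0,0,40,-150,0,0.9],[0,0,0,85,-150,0,0.9],[0,0,0,130,-150,0,0.9],[0,0,0,170,-150,0,0.9]],
  ],
)

```text
clock: 35.65
eef_pos: [0.5319, -0.0717, 0.2406]
tool_rot: [-1.207, 1.207, -1.212]
force: [0.6, 0.6, -0.9]
gripper_width: 0.0811
```

Call:
arm_command(
  deltas=[
    [[0,0,0,40,0,-10,0.9],[0,0,0,80,0,-20,0.9],[0,0,0,120,0,-30,0.9],[0,0,0,160,0,-40,0.9],[0,0,0,160,0,-40,0.9],[0,0,0,160,0,-40,0.9],[0,0,0,160,0,-40,0.9],[0,0,0,160,0,-40,0.9],[0,0,0,160,0,-40,0.9],[0,0,0,160,0,-40,0.9]],
  ],
)

```text
clock: 36.65
eef_pos: [0.4921, -0.2308, 0.2407]
tool_rot: [-1.208, 1.206, -1.21]
force: [-0.6, -0.1, 0.1]
gripper_width: 0.0812
```

```bash
python3 - <<'E'
from h import *
show(); T=snapshot("top");S=snapshot("scene")
cv2.imwrite("pics/t9.png",T["frame"])
cv2.imwrite("pics/t9z.png",cv2.resize(T["frame"][150:270,180:320],None,fx=5,fy=5,interpolation=cv2.INTER_CUBIC))
cv2.imwrite("pics/s9z.png",cv2.resize(S["frame"][120:250,225:365],None,fx=4.6,fy=4.6,interpolation=cv2.INTER_CUBIC))
E
```

```text
t 36.65 p [ 492.06 -230.83  240.69] yaw 0.07 down [ 3.4e-03 -7.0e-04 -1.0e+00] q [-5.680e-01  2.210e-01  1.557e+00  1.000e-03  1.360e+00 -5.690e-01] F [-0.65 -0.13  0.14] M [ 0.04  -0.012 -0.029] w 81.19
```

View pics/t9z.png

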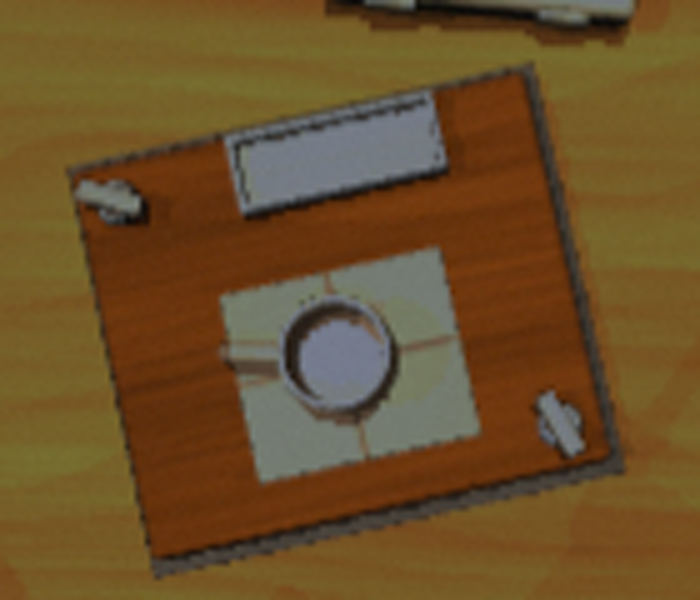

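View pics/s9z.png

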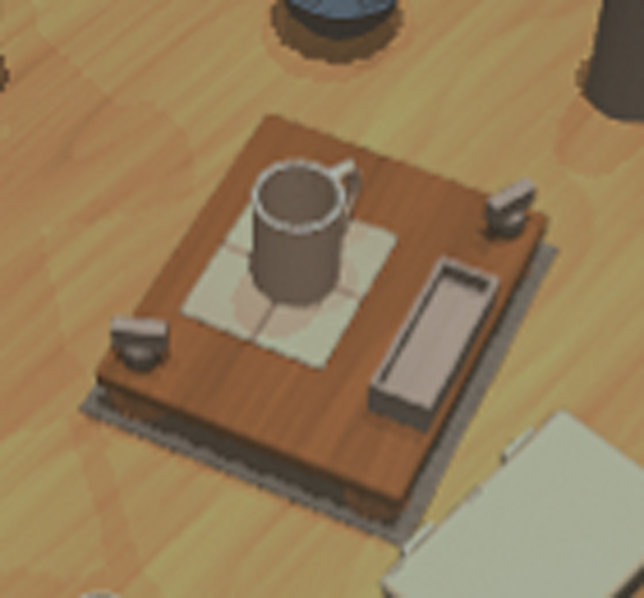

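View pics/t9.png

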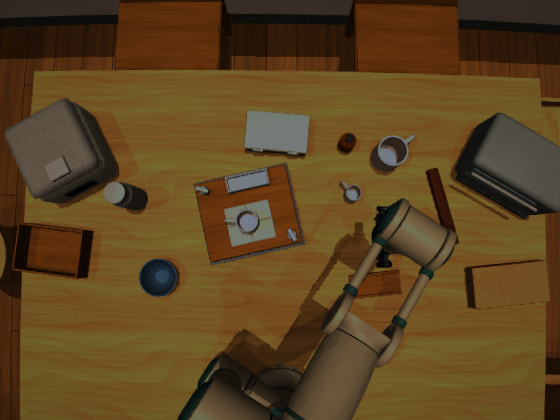

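```bash
python3 - <<'E'
from h import *
T=snapshot("top")
px=lambda p:(np.array(p,float)+.5)/5-.5+[180,150]
cs=[(220,293),(440,246),(481,434),(261,482)]
c=np.mean([unproj(T,px(p),.048) for p in cs],0); m=unproj(T,px(((277+398)/2,(296+413)/2)),.048+.085)
print(c,m,(m-c)*1e3)
E
```

```text
[0.53243754 0.09868511 0.048     ] [0.53382073 0.09936992 0.133     ] [ 1.38318833  0.68481431 85.        ]
```

The mug is within about 1.5 mm of the tile's middle, upright and released, and the robot is clear. I'll hand it in.

```bash
python3 -c "
from station import *
print(job_done())"
```

```text
the job is handed in; nothing more can be done
None
```

The stand no longer rocks at the near-right corner, and the white mug stands upright on the middle of its tile. I handed the job in at about 37 s of the 72 s allowed, with the gripper open and clear of everything.

- **Levelling:** Pressing gently on the near-right screw showed its foot hanging about 1.8 mm clear. I turned that screw 1.51 rad clockwise (about 2.9 mm of travel) and let go. I left the far-left screw alone.
- **Check on the feet:** Pressing again gave about 0.09 mm per N, with no free tipping. I put the foot about 1.1 to 1.3 mm past touching, close to the ideal 1.1 mm. I worked the load sharing out from these readings and did not measure it foot by foot. I also did not press again once the mug was on.
- **Mug:** I took the 62 mm mug, not its larger or smaller look-alikes. The last top view puts it within about 1.5 mm of the tile's middle, about the accuracy of the cameras. The other things look unmoved in that view.
- **What did not go to plan:** The first grip on the screw closed on the round boss below the wing, with about 5 N sideways. I opened, rose 9 mm and gripped the wing properly. The highest force I read was about 9 N, while probing the screw. The three cameras put the tile's middle up to 2 to 3 mm apart, so I relied mainly on the wrist view.

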